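# Clear the bearing tester and zero its peak pointer

## Robot

A 6-joint arm with a two-finger parallel gripper is mounted at the origin on the work surface. World frame = base frame: x ahead of the robot, y to its left, z up, the work surface at z = 0. Lengths are in m, angles in degrees, forces in N, time in s.
With the tool pointing down it reaches from about 0.325 to 0.75 m from the base axis. Payload 7.6 kg.
Tool frame: the origin (TCP) lies midway between the tips of the shut fingers; the grasp point (between the pads) lies 19 mm behind it; z points along the fingers, y is the line along which they close (so a half turn about z gives the same grasp; the last joint's range is limited). The gripper opens to 85 mm and grips with 20 to 120 N. Pads are 22 mm wide; open, the fingers measure 114 mm over their backs; the gripper's body (76 mm by 85 mm) begins 54 mm behind the grasp point. The pads swing forward as they close: fully open they stand 13 mm farther back than shut.
Start: joints at [61.347, 2.991, 80.254, -0, 96.75, -4.028], TCP at [0.219, 0.477, 0.231] pointing down, gripper open.
Joint ranges: [-166.34, 166.34], [-52.06, 124.39], [6.96, 135.62], [-60.46, 240.46], [14.63, 156.25], [-167.68, 167.68]. Speed limits (degrees/s): [147.25, 147.25, 172.46, 180, 180, 180].

## Interface

Orientations are given as [roll, pitch, yaw] about the fixed x, y, z axes, in that order (R = Rz(yaw) Ry(pitch) Rx(roll)).
In Python, from workcell import read_state, grab_frame, finish_job gives the robot as it stands. The module is installed in compiled form; this text tells all that it offers.
- The arm moves only by the tool play_rows, never from a script. Its argument "series" is a list of rows, each a list of 4 numbers: the shift along the tool's x, y, z in m, then the turn about the tool's z in rad. In form: [[x, y, z, turn], ...]. A call has 1 to 10 rows; each row shifts and turns the commanded pose from where the row before left it, along the tool's axes as they then stand; what a row does not reach is not made up. A row lasts 1/10 s, in which the tool goes at most 50 mm and 8.59 degrees, less where a joint would pass 70% of its speed; a pose out of reach is approached as far as the arm can. A call with a gripper value outside its range is refused whole. "hand" is the gripper command: -1 is shut, 1 is fully open, values between are in proportion, set as the call begins (left out, the last holds). The fingers move at their own pace and stop on an object; "newtons" is the grip in N (left out, the last holds). Time passes only in rows, so rows that do not move let the fingers close. It gives the time, the measured TCP pose, the force, the opening and the grip force at its end, in the units of the state.
- read_state(): the state, without advancing time (a new reading comes with each control period).
- grab_frame(name): name is "scene" or "top" or "wrist"; returns a dict with "image" (420x560x3 uint8, red, green, blue), "depth" (420x560 float32, m along the optical axis (not along the pixel's ray), 0 where there is no reading), "K" (3x3 intrinsics, pixels), "position" and "rotation" of the camera in the world. Camera axes: x right, y down, z forward; pixel columns grow to the right and rows downward; lengths in m; the calibration is good to about 2 mm. A picture is of the moment at which its call begins.
- finish_job(): hands the job in; it is judged then, once.
The state is a dict: "time_s": time; "joint_positions": joint angles; "joint_vel": joint speeds; "joint_torque": joint torques, N m; "ee_pos": TCP position; "ee_rot": TCP orientation; "wrist_force": force on the tool from outside, world axes, zero at the start; "ft_torque": the same for the moment, N m; "opening": finger opening in m; "grasp_force": force on a finger pad.
Only numpy, scipy, OpenCV 4.12 (cv2) and the standard library are available. Lean on these libraries where they do the work, as an engineer would, in place of code of your own. Each camera call takes 0.05 s, during which the arm holds its last target. There are 200 camera calls.

## Task

The idler pulley on the bearing tester's turntable has failed: first lift it off and drop it into the slatted reject crate. Then turn the bar-shaped reset knob on the tester's tilted dial anticlockwise, taking fresh grips as needed, until its peak pointer rests on the zero stop; the knob is sprung on its shaft, so stop turning as soon as you feel it wind up against the stop, and do not wrench it on. Leave everything else where it is and let go.

Things in the scene. Friction and masses are not known exactly. Their poses are not given: they have to be found in the camera images.
- tester: grey bearing tester fixed to the bench, base 200 mm (its x) x 340 mm (its y), 46 mm tall; origin under the middle of the base, z up; its -x side is the front. On it, beside each other, are the turntable (at tester y -90 mm) and the tilted dial panel (at y +85 mm)
- turntable (a point): centre of the turntable's top, a dark steel disc 88 mm across, 50 mm above the bench, at tester (0, -90, 50) mm; a spigot 14 mm across and 12 mm tall stands in its middle; axes as the tester's
- dial_face (a point): centre of the dial panel's surface, at tester (0, 85, 105) mm. The panel is 172 x 166 mm, tilted 25 degrees towards the tester's front, its upper edge 142 mm above the bench; the white dial on it is 148 mm across. z is the outward normal, (-0.423, 0, 0.906) in the tester's axes; x points up the slope, y to the left seen from the front
- pulley: failed idler pulley, plain steel, two flanges 56 mm across with a groove between, 28 mm tall, 20 mm bore, 0.22 kg, sitting over the turntable's spigot; origin at the middle of its underside, z along its bore
- knob_grip (a point): on the reset knob's axis at the height to grip, 38 mm out from the panel. The knob is a black bar 44 mm long (this point's x), 14 mm thick (its y), reaching from 11 to 51 mm out from the panel, on a round foot 40 mm across; point z is the dial's outward normal; untwisted, the pointer points along the point's +x
- pointer (a joint): angle of the peak pointer in rad: 0 with the pointer on its zero stop (a small pin at half past seven, seen from the tester's front), growing clockwise looking onto the dial, 4.7 at full scale. Turns with a friction of about 0.06 N m and stays where it is left
- reset_knob (a joint): twist of the knob's bar against its pointer in rad: the bar drives the pointer through a torsion spring of 2 N m per rad; 0 when let go, negative when the bar is wound anticlockwise with the pointer held by its stop
- reject_crate: dark slatted steel crate fixed to the bench, open on top, 200 x 200 mm, 90 mm tall, walls 6 mm; origin under the middle of its floor; a smaller old reject (42 mm across, 22 mm tall) already lies in its corner at crate (60, 60) mm
- spark_plug: spark plug, white and steel, 20 mm across, 55 mm tall, standing on the table in front of the tester; origin at its foot
- spanner: open-ended spanner 150 mm long lying flat in front of the crate; origin under its middle
- grease_tin: tin 64 mm across, 70 mm tall, behind; origin at its foot
- spray_can: spray can 56 mm across, 170 mm tall, behind; origin at its foot
- carton: cardboard box 90 x 130 x 70 mm, behind; origin at its foot
- good_pulley: good pulley 56 mm across, 28 mm tall, lying on the table behind, not part of the job; origin at its foot
- good_pulley_2: larger good pulley 68 mm across, 26 mm tall, lying on the table behind, not part of the job; origin at its foot

How it is judged:
By the outcome, as a careful person would: the job done as asked, in the order asked, and still so for the second after the job is handed in, with the robot touching nothing.
It also fails if it takes over 72 s, if anything falls off the work surface, if the arm or the gripper's body presses on something with over 40 N, if the wrist force passes 120 N, or if a joint passes its speed limit or range.

## Working session

There is one attempt and no reset: what is moved stays moved. The work goes in short steps, Python scripts to look and compute and a tool call to move; the robot and the scene stay as the last step left them, time stands still between calls to the robot, and variables do not carry over. Pictures are saved under pics/ and viewed, at most 10 in all, crops included, and the job is handed in when it is done.

Besides the shell and the picture viewer there is one more tool, called after "Request:" as name(argument=value, ...) on one line, values as JSON. play_rows: Moves the arm, as the interface text tells. Its arguments: {"type":"object","properties":{"series":{"type":"array"},"hand":{"type":"number"},"newtons":{"type":"number"}},"required":["series"]}

```bash
mkdir -p pics
cat > h.py <<'E'
import numpy as np, cv2
from workcell import read_state, grab_frame, finish_job
def px(f,u,v,r=1):
    d=f["depth"][v-r:v+r+1,u-r:u+r+1]; z=np.median(d[d>0]); K=f["K"]
    return np.array(f["position"])+np.array(f["rotation"])@(z*np.linalg.inv(K)@[u,v,1])
def cloud(f):
    d=f["depth"];K=f["K"];v,u=np.mgrid[:d.shape[0],:d.shape[1]]
    p=np.stack([(u-K[0,2])/K[0,0]*d,(v-K[1,2])/K[1,1]*d,d],-1)
    return p@np.array(f["rotation"]).T+np.array(f["position"])
def save(f,n,crop=None,s=1):
    im=f["image"][...,::-1]
    if crop: a,b,c,d=crop; im=im[b:d,a:c]
    cv2.imwrite(f"pics/{n}.png",cv2.resize(im,None,fx=s,fy=s,interpolation=cv2.INTER_CUBIC))
E
python3 - <<'E'
from h import *
import pickle
f=grab_frame("top");g=grab_frame("scene")
pickle.dump((f,g),open("fg.pkl","wb"))
save(f,"top",None,1.4);save(g,"scene",None,1.4)
print(f["position"],f["rotation"],g["position"]); print(read_state())
E
```

```text
[ 0.49125082 -0.014139    1.35605556] [-175.64165955   -0.19406033  -90.16316289] [1.16479765 0.4814571  0.76968134]
{'time_s': 0.1, 'joint_positions': array([ 6.13459512e+01,  3.02416690e+00,  8.03082979e+01, -1.68859158e-04,
        9.67513630e+01, -4.02615708e+00]), 'joint_vel': array([-0.00048384, -0.07291827, -0.07390828, -0.00206528, -0.02932018,
       -0.0043156 ]), 'joint_torque': array([ 2.74516016e-03, -3.82582712e+01, -3.60983920e+01,  6.00672570e-05,
        4.80617498e-03, -3.88798992e-05]), 'ee_pos': array([0.21860887, 0.4770089 , 0.23054192]), 'ee_rot': array([-1.79916367e+02, -5.71840606e-03,  1.55372084e+02]), 'wrist_force': array([-0.18603592, -0.82117047, -0.63774738]), 'ft_torque': array([-0.03124449,  0.01650036,  0.00994329]), 'grasp_force': 0.0, 'opening': 0.08521845465003393}
```

View pics/top.png

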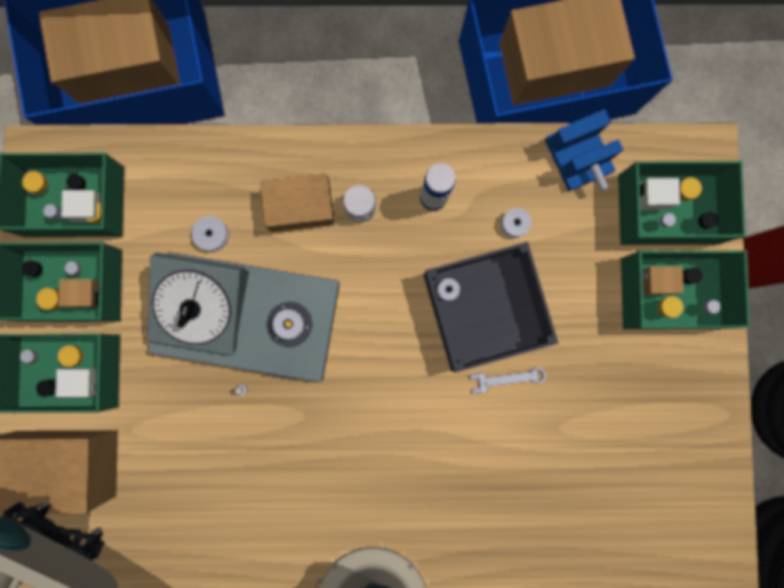

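View pics/scene.png

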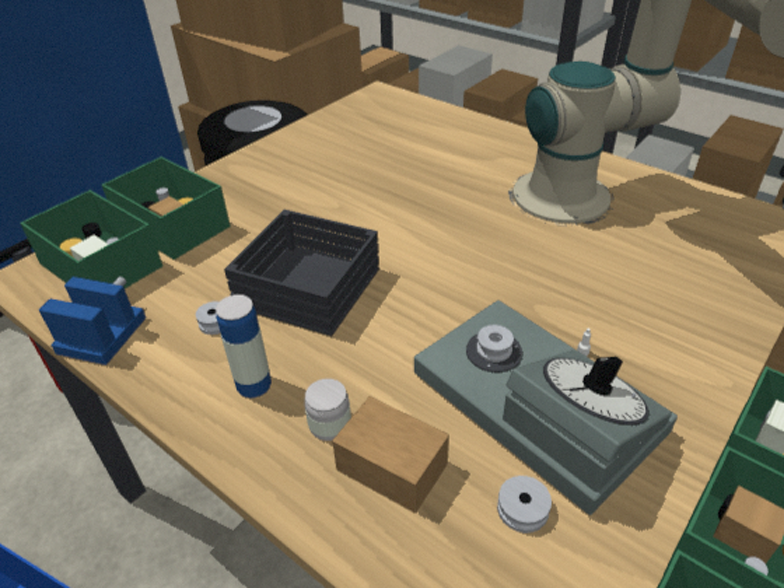

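The top view shows the pulley at about (206,231) px, the dial at about (137,219), and the crate centre at about (350,219), all in native pixels. The scene view agrees with this. Next I need positions and an enlarged view of the dial.

```bash
python3 - <<'E'
s=open("h.py").read()
s=s.replace("def px","from scipy.spatial.transform import Rotation as Rn\ndef RM(f):\n    return Rn.from_euler('xyz',f['rotation'],degrees=True).as_matrix()\ndef px",1).replace('np.array(f["rotation"])@','RM(f)@').replace('np.array(f["rotation"]).T','RM(f).T')
open("h.py","w").write(s)
E
python3 - <<'E'
from h import *
import pickle
f,g=pickle.load(open("fg.pkl","rb"))
P=cloud(f)
for n,u,v in [("pul flange",199,231),("pul flange r",213,232),("disc",206,219),("table",200,320),("crate floor",345,230),("plug",171,279)]: print(n,px(f,u,v).round(4))
# pulley top cloud
for fr,nm in((f,"top"),(g,"scene")):
    Q=cloud(fr).reshape(-1,3)
    c=px(f,199,231)
    m=(np.linalg.norm(Q[:,:2]-c[:2],axis=1)<.06)&(Q[:,2]>.070)&(Q[:,2]<.09)
    q=Q[m]; print(nm,"pulley",len(q),(q.min(0)+q.max(0))/2,q.max(0)-q.min(0),np.median(q[:,2]), cv2.minEnclosingCircle((q[:,:2]*1000).astype(np.float32)))
# tester base outline
Q=P.reshape(-1,3)
m=(Q[:,2]>.042)&(Q[:,2]<.05)&(abs(Q[:,1]-.2)<.3)&(Q[:,0]<.75)&(Q[:,0]>.35)
mm=m.reshape(P.shape[:2]).astype(np.uint8); n,l,st,ce=cv2.connectedComponentsWithStats(mm)
i=1+np.argmax(st[1:,4]); 
r=cv2.minAreaRect((P[(l==i)][:,:2]*1000).astype(np.float32)); print("base top",r,cv2.boxPoints(r))
# panel plane: points z .07-.145 near dial
for fr in(f,g):
    Q=cloud(fr)
    m=(Q[...,2]>.066)&(Q[...,2]<.15)&(Q[...,0]>.35)&(Q[...,0]<.72)&(Q[...,1]>.2)&(Q[...,1]<.48)
    q=Q[m]; best=0;rng=np.random.default_rng(0)
    for _ in range(400):
        a,b,c=q[rng.choice(len(q),3)];nn=np.cross(b-a,c-a);nn/=np.linalg.norm(nn)+1e-9
        k=abs((q-a)@nn)<.002
        if k.sum()>best:best=k.sum();K=k
    t=q[K];c=t.mean(0);_,_,V=np.linalg.svd(t-c);nn=V[2]*np.sign(V[2][2])
    print("panel",len(t),c,nn,np.degrees(np.arctan2(-nn[1],-nn[0])))
    print(t.min(0),t.max(0))
# crate top rim
Q=P.reshape(-1,3);m=(Q[:,2]>.083)&(Q[:,2]<.097)&(Q[:,1]<.0)&(Q[:,1]>-.35)&(Q[:,0]>.35)&(Q[:,0]<.7)
r=cv2.minAreaRect((Q[m][:,:2]*1000).astype(np.float32));print("crate",r)
save(f,"dialtop",(100,175,250,280),5);save(g,"dialsc",(350,210,490,350),5)
E
```

```text
pul flange [0.5385 0.1717 0.0784]
pul flange r [0.5358 0.1348 0.0789]
disc [0.5719 0.1572 0.0499]
table [2.963e-01 1.782e-01 2.000e-04]
crate floor [ 0.5429 -0.2241  0.0061]
plug [0.4116 0.2496 0.0489]
top pulley 306 [0.53867719 0.15588905 0.07808075] [0.05309797 0.0532456  0.01338797] 0.07829514518167979 ((539.1056518554688, 155.34359741210938), 27.738571166992188)
scene pulley 374 [0.53969574 0.15818857 0.07571386] [0.05628801 0.05437669 0.01084202] 0.07731511317866302 ((539.211669921875, 157.0127716064453), 28.628629684448242)
base top ((554.7023315429688, 243.9429473876953), (339.6677551269531, 201.4134979248047), 79.99146270751953) [[426.01187  94.19595]
 [624.3603   59.1913 ]
 [683.3928  393.68994]
 [485.04437 428.69458]]
panel 1543 [0.57099509 0.32006886 0.10976236] [-0.42085693  0.04490531  0.90601488] -6.090399634133368
[0.48367002 0.23374851 0.06984656] [0.65480177 0.41397304 0.14532797]
panel 1783 [0.59537469 0.33369059 0.11904195] [-0.3731376   0.06432759  0.92554324] -9.781440844860299
[0.50945943 0.2373533  0.08141799] [0.65943608 0.404856   0.14218867]
crate ((570.6397705078125, -227.94705200195312), (200.4038543701172, 201.3384552001953), 15.63166332244873)
```

View pics/dialtop.png

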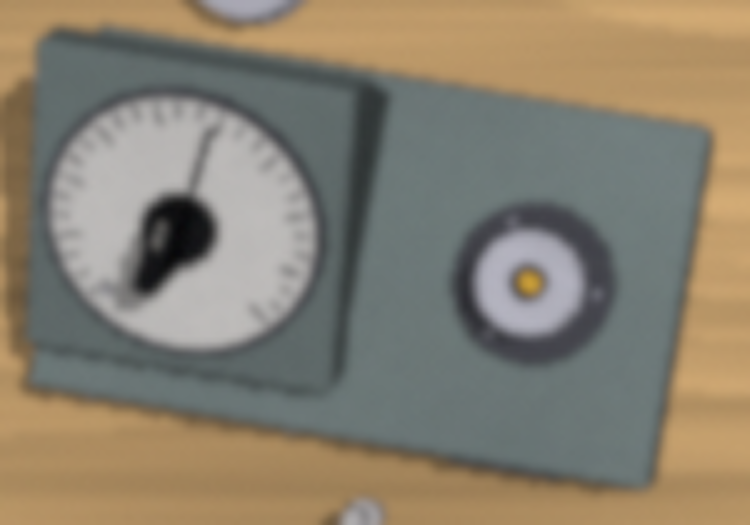

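View pics/dialsc.png

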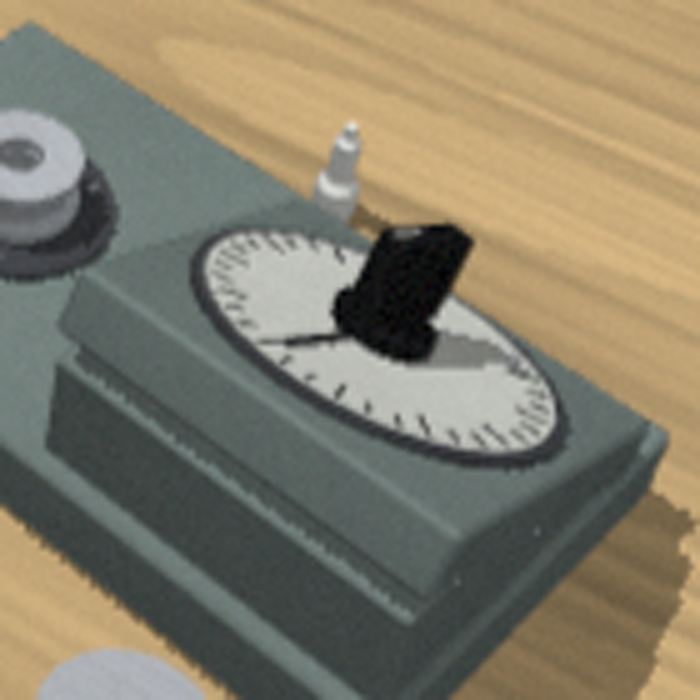

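The crops show the pointer about 17° right of image-up in the top view. The tester is yawed −10°, so that is about 7° clockwise of upslope, or roughly 142° from the zero stop. The tester pose is consistent with the pulley position. I'll take the pulley first.

```bash
cat >> h.py <<'E'
def rel(*T):
    "tool-frame shifts to world targets [x,y,z] in turn"
    s=read_state();R=Rn.from_euler('xyz',s['ee_rot'],degrees=True).as_matrix();p=s['ee_pos']
    for t in T: print(t,(R.T@(np.array(t)-p)).round(4)); p=np.array(t)
E
python3 -c "
from h import *
rel([.539,.156,.231],[.539,.156,.055],[.539,.156,.2],[.547,-.255,.2],[.547,-.255,.03])"
```

```text
[0.539, 0.156, 0.231] [-4.250e-01 -1.583e-01 -3.000e-04]
[0.539, 0.156, 0.055] [-0.      0.0003  0.176 ]
[0.539, 0.156, 0.2] [ 0.     -0.0002 -0.145 ]
[0.547, -0.255, 0.2] [-0.1785 -0.3703  0.0005]
[0.547, -0.255, 0.03] [-0.      0.0002  0.17  ]
```

Request:
play_rows(series=[[-0.0283,-0.0106,0,0],[-0.0283,-0.0106,0,0],[-0.0283,-0.0106,0,0],[-0.0283,-0.0106,0,0],[-0.0283,-0.0106,0,0],[-0.0283,-0.0106,0,0],[-0.0283,-0.0106,0,0],[-0.0283,-0.0106,0,0],[-0.0283,-0.0106,0,0],[-0.0283,-0.0106,0,0]], hand=1)

```text
time_s: 1.1
ee_pos: [0.4324, 0.2619, 0.2309]
ee_rot: [-180.0, -0.0, 155.4]
wrist_force: [-0.0, -0.0, 0.2]
opening: 0.0854
grasp_force: 0.0
```

Request:
play_rows(series=[[-0.0283,-0.0106,0,0],[-0.0283,-0.0106,0,0],[-0.0283,-0.0106,0,0],[-0.0283,-0.0106,0,0],[-0.0283,-0.0106,0,0],[0,0,0,0],[0,0,0,0]])

```text
time_s: 1.8
ee_pos: [0.5383, 0.1556, 0.2306]
ee_rot: [-180.0, -0.1, 155.3]
wrist_force: [0.8, -0.5, 0.7]
opening: 0.0852
grasp_force: 0.0
```

```bash
python3 -c "
from h import *
f=grab_frame('wrist');Q=cloud(f).reshape(-1,3)
m=(np.linalg.norm(Q[:,:2]-[.539,.156],axis=1)<.05)&(abs(Q[:,2]-.078)<.006)
print(m.sum(),Q[m].min(0),Q[m].max(0),cv2.minEnclosingCircle((Q[m][:,:2]*1000).astype(np.float32)),np.median(Q[m][:,2]))
rel([.539,.156,.1])
print(read_state()['joint_positions'])
"
```

```text
2163 [0.51167491 0.13083653 0.07273854] [0.56706038 0.18599843 0.0804205 ] ((539.5167236328125, 158.4097900390625), 27.977710723876953) 0.07811811595355506
[0.539, 0.156, 0.1] [-0.0012  0.0003  0.1309]
[ 1.24034054e+01  8.73991773e+00  7.41409013e+01  2.49879481e-02
  9.71693324e+01 -5.29721525e+01]
```

Request:
play_rows(series=[[-0.001,-0.001,0.03,0],[0,0,0.03,0],[0,0,0.03,0],[0,0,0.03,0],[0,0,0.025,0],[0,0,0.02,0],[0,0,0.01,0],[0,0,0,0]])

```text
time_s: 2.65
ee_pos: [0.5377, 0.1551, 0.0552]
ee_rot: [-179.9, -0.1, 155.4]
wrist_force: [-0.2, -0.7, 0.0]
opening: 0.0852
grasp_force: 0.0
```

Request:
play_rows(series=[[0,0,0,0],[0,0,0,0],[0,0,0,0],[0,0,0,0],[0,0,0,0],[0,0,0,0],[0,0,0,0],[0,0,0,0]], hand=-1, newtons=35)

```text
time_s: 3.45
ee_pos: [0.5398, 0.155, 0.0586]
ee_rot: [179.9, 0.1, 155.4]
wrist_force: [-1.5, 0.0, 4.8]
opening: 0.0545
grasp_force: 35.8
```

Request:
play_rows(series=[[0,0,-0.01,0],[0,0,-0.02,0],[0,0,-0.03,0],[0,0,-0.03,0],[0,0,-0.03,0],[0,0,-0.03,0],[0,0,0,0],[0,0,0,0]])

```text
time_s: 4.25
ee_pos: [0.5389, 0.1545, 0.207]
ee_rot: [180.0, 0.1, 155.4]
wrist_force: [0.6, 0.3, -2.0]
opening: 0.0542
grasp_force: 38.4
```

Held: the wrist reads about 2 N. Now to the crate.

Request:
play_rows(series=[[-0.0137,-0.0285,0,0],[-0.0137,-0.0285,0,0],[-0.0137,-0.0285,0,0],[-0.0137,-0.0285,0,0],[-0.0137,-0.0285,0,0],[-0.0137,-0.0285,0,0],[-0.0137,-0.0285,0,0],[-0.0137,-0.0285,0,0],[-0.0137,-0.0285,0,0],[-0.0137,-0.0285,0,0]])

```text
time_s: 5.25
ee_pos: [0.5437, -0.1627, 0.2042]
ee_rot: [-180.0, -0.2, 155.4]
wrist_force: [0.7, -0.6, -1.6]
opening: 0.0543
grasp_force: 38.4
```

Request:
play_rows(series=[[-0.0137,-0.0285,0,0],[-0.0137,-0.0285,0,0],[-0.0137,-0.0285,0,0],[0,0,0,0],[0,0,0,0]])

```text
time_s: 5.75
ee_pos: [0.5457, -0.2565, 0.2043]
ee_rot: [180.0, -0.2, 155.3]
wrist_force: [-0.2, 0.8, -1.9]
opening: 0.0539
grasp_force: 38.4
```

Request:
play_rows(series=[[0,0,0.03,0],[0,0,0.03,0],[0,0,0.03,0],[0,0,0.03,0],[0,0,0.03,0],[0,0,0.02,0],[0,0,0.01,0],[0,0,0,0],[0,0,0,0]])

```text
time_s: 6.65
ee_pos: [0.547, -0.2562, 0.0273]
ee_rot: [180.0, 0.1, 155.4]
wrist_force: [-0.5, -0.5, -1.6]
opening: 0.0545
grasp_force: 38.4
```

Request:
play_rows(series=[[0,0,0.008,0],[0,0,0,0],[0,0,0,0]])

```text
time_s: 6.95
ee_pos: [0.5465, -0.2565, 0.0185]
ee_rot: [180.0, 0.0, 155.4]
wrist_force: [-0.5, 0.1, -2.1]
opening: 0.0545
grasp_force: 38.4
```

Request:
play_rows(series=[[0,0,0,0],[0,0,0,0],[0,0,0,0],[0,0,0,0],[0,0,0,0],[0,0,-0.02,0],[0,0,-0.04,0],[0,0,-0.04,0],[0,0,-0.04,0],[0,0,-0.04,0]], hand=0.75)

```text
time_s: 7.95
ee_pos: [0.5462, -0.2564, 0.2]
ee_rot: [180.0, 0.0, 155.4]
wrist_force: [0.7, -0.3, 0.9]
opening: 0.0747
grasp_force: 0.0
```

Run:
```python
from h import *
f=grab_frame('wrist');save(f,'crate');
# desired knob grip
a=np.radians(-10);Rt=Rn.from_euler('z',-10,degrees=True).as_matrix()
c=Rt@[0,.085,0]+[.5547,.2439,.105]; n=Rt@[-.4226,0,.9063]; g=c+.038*n
print(c,n,g)
rel([g[0],g[1],.26]); print(read_state()['joint_positions'])
```

```text
[0.5694601  0.32760866 0.105     ] [-0.41617976  0.07338372  0.9063    ] [0.55364526 0.33039724 0.1394394 ]
[np.float64(0.5536452643576166), np.float64(0.3303972403615554), 0.26] [ 0.2395  0.5366 -0.0547]
[-2.86500715e+01  1.59471127e+01  6.83940879e+01  4.29391846e-03
  9.49683269e+01 -9.40254515e+01]
```

View pics/crate.png

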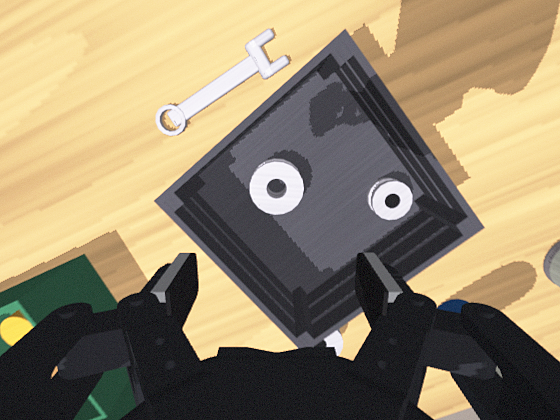

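The pulley lies in the crate at (277,187), clear of the old reject at (391,200). Now to above the knob.

Request:
play_rows(series=[[0.012,0.0268,-0.0055,0],[0.012,0.0268,-0.0055,0],[0.012,0.0268,-0.0055,0],[0.012,0.0268,-0.0055,0],[0.012,0.0268,-0.0055,0],[0.012,0.0268,-0.0055,0],[0.012,0.0268,-0.0055,0],[0.012,0.0268,-0.0055,0],[0.012,0.0268,-0.0055,0],[0.012,0.0268,-0.0055,0]])

```text
time_s: 9.0
ee_pos: [0.5489, 0.0383, 0.2534]
ee_rot: [180.0, 0.0, 155.4]
wrist_force: [0.0, -0.7, 0.7]
opening: 0.0749
grasp_force: 0.0
```

Request:
play_rows(series=[[0.012,0.0268,0,0],[0.012,0.0268,0,0],[0.012,0.0268,0,0],[0.012,0.0268,0,0],[0.012,0.0268,0,0],[0.012,0.0268,0,0],[0.012,0.0268,0,0],[0.012,0.0268,0,0],[0.012,0.0268,0,0],[0.012,0.0268,0,0]])

```text
time_s: 10.0
ee_pos: [0.5515, 0.332, 0.2531]
ee_rot: [180.0, -0.0, 155.4]
wrist_force: [0.6, -0.2, -0.8]
opening: 0.0747
grasp_force: 0.0
```

Request:
play_rows(series=[[0,0,0,0.143],[0,0,0,0.143],[0,0,0,0.143],[0,0,0,0.143],[0,0,0,0.143],[0,0,0,0.143],[0,0,0,0.143],[0,0,0,0.143],[0,0,0,0.143],[0,0,0,0.143]])

```text
time_s: 11.0
ee_pos: [0.5516, 0.3308, 0.253]
ee_rot: [-180.0, 0.0, 73.1]
wrist_force: [-0.9, 0.3, -0.3]
opening: 0.0746
grasp_force: 0.0
```

Request:
play_rows(series=[[0,0,0,0.143],[0,0,0,0.143],[0,0,0,0.143],[0,0,0,0.143],[0,0,0,0.143],[0,0,0,0.143],[0,0,0,0.143],[0,0,0,0.143],[0,0,0,0.143],[0,0,0,0.143]])

```text
time_s: 12.0
ee_pos: [0.5516, 0.3308, 0.253]
ee_rot: [180.0, 0.0, -8.8]
wrist_force: [0.0, 0.5, -0.3]
opening: 0.075
grasp_force: 0.0
```

Run:
```python
from h import *
f=grab_frame('wrist');save(f,'knob');s=read_state();print(s['ee_pos'],s['ee_rot'],s['joint_positions'])
Q=cloud(f).reshape(-1,3)
c=np.array([.56946,.3276,.105]);n=np.array([-.41618,.07338,.9063]);ux=np.array([.9063*np.cos(np.radians(10)),-.9063*np.sin(np.radians(10)),.4226]);uy=np.cross(n,ux)
d=Q-c;L=np.c_[d@ux,d@uy,d@n]
m=(abs(L[:,0])<.035)&(abs(L[:,1])<.035)&(L[:,2]>.045)&(L[:,2]<.056)
q=L[m]*1000;print(m.sum(),np.median(q[:,2]),cv2.minAreaRect(q[:,:2].astype(np.float32)))
m=(np.hypot(L[:,0],L[:,1])<.07)&(abs(L[:,2])<.008);print(np.median(L[m],0))
# unwrapped frontal view of dial plane, 0.4mm/px
N=400;vv,uu=np.mgrid[:N,:N];X=c+((N/2-vv)*.0004)[...,None]*ux-((uu-N/2)*.0004)[...,None]*uy
p=(X-f['position'])@RM(f)@f['K'].T;p=p[...,:2]/p[...,2:]
im=cv2.remap(f['image'][...,::-1].copy(),p[...,0].astype(np.float32),p[...,1].astype(np.float32),1)
cv2.imwrite('pics/front.png',cv2.resize(im,(560,560)))
```

```text
[0.55157961 0.33078115 0.25304247] [ 1.79998985e+02  5.90014936e-03 -9.23067179e+00] [2.76608076e+01 2.24258393e+01 5.54005465e+01 2.79289965e-03
 1.02178942e+02 1.26892068e+02]
743 51.05614346365505 ((0.6886405944824219, 3.4585680961608887), (14.086384773254395, 43.85569381713867), 78.419677734375)
[ 0.01785638 -0.00372688  0.00497612]
```

View pics/front.png

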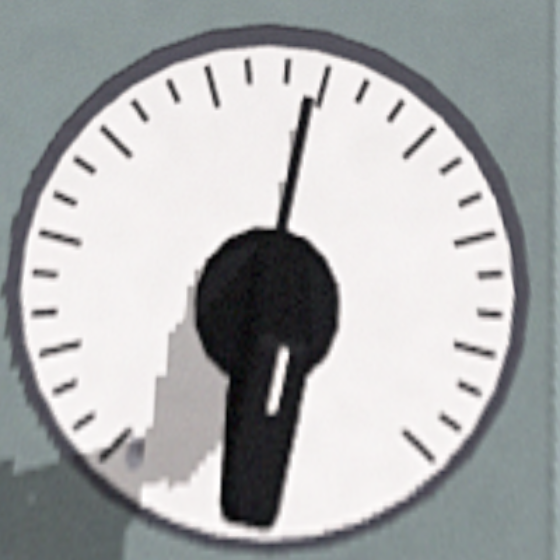

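The unwarped front view shows the pointer tip at (308,97) and its root at (281,230), about 11.5° clockwise of upslope. The bar fit agrees. The stop pin is at (135,450). So the pointer needs about 146° of anticlockwise turn, which a single grip covers (J6 from 140° to about −5°).

Request:
play_rows(series=[[0,0,0,0.1185],[0,0,0,0.1185],[0.0019,-0.0034,0,0],[0,0,0.03,0],[0,0,0.03,0],[0,0,0.03,0],[0,0,0.025,0],[0,0,0.01,0],[0,0,0,0],[0,0,0,0]])

```text
time_s: 13.05
ee_pos: [0.5552, 0.3336, 0.1299]
ee_rot: [-179.9, -0.1, -22.0]
wrist_force: [-1.0, 0.0, 0.7]
opening: 0.0745
grasp_force: 0.0
```

Request:
play_rows(series=[[0,0,0,0],[0,0,0,0],[0,0,0,0],[0,0,0,0],[0,0,0,0],[0,0,0,0],[0,0,0,0],[0,0,0,0],[0,0,0,0],[0,0,0,0]], hand=-1, newtons=20)

```text
time_s: 14.05
ee_pos: [0.5547, 0.3333, 0.1288]
ee_rot: [-180.0, -0.0, -22.1]
wrist_force: [-1.6, -1.5, 5.9]
opening: 0.0151
grasp_force: 21.1
```

```bash
python3 -c "
from h import *
s=read_state()
for k in ('ee_pos','ee_rot','wrist_force','ft_torque','joint_positions'):print(k,s[k].round(3))"
```

```text
ee_pos [0.555 0.333 0.129]
ee_rot [-1.79965e+02 -2.40000e-02 -2.20670e+01]
wrist_force [-1.601 -1.528  5.944]
ft_torque [0.054 0.2   0.14 ]
joint_positions [2.77270e+01 2.54860e+01 6.56160e+01 4.00000e-03 8.88560e+01 1.39795e+02]
```

Request:
play_rows(series=[[0,0,0,-0.1],[0,0,0,-0.1],[0,0,0,-0.1],[0,0,0,-0.1],[0,0,0,-0.1]])

```text
time_s: 14.55
ee_pos: [0.5549, 0.3321, 0.1285]
ee_rot: [179.8, -0.0, 6.7]
wrist_force: [-0.9, -3.7, 6.5]
opening: 0.0143
grasp_force: 52.5
```

```bash
cat > st.py <<'E'
from h import *
s=read_state()
for k in ('ee_pos','ee_rot','wrist_force','ft_torque'):print(k,s[k].round(3))
print(s['opening'],s['grasp_force'],s['joint_positions'][5],s['ft_torque']@[-.41618,.07338,.9063])
E
python3 st.py
```

```text
ee_pos [0.555 0.332 0.128]
ee_rot [ 1.79839e+02 -1.20000e-02  6.71500e+00]
wrist_force [-0.924 -3.685  6.536]
ft_torque [-1.824  0.119 -0.689]
0.014277794362267678 52.51604542834684 110.9799887779254 0.14304797270757297
```

The firm grip fights the panel tilt, with a 1.8 Nm cross moment. I'll loosen it to a slack straddle and turn it like a spanner.

Request:
play_rows(series=[[0,0,0,0],[0,0,0,0],[0,0,0,0],[0,0,0,0]], hand=-0.45)

```text
time_s: 14.95
ee_pos: [0.5545, 0.3331, 0.1279]
ee_rot: [180.0, 0.0, 6.5]
wrist_force: [-0.3, 0.3, 0.5]
opening: 0.0237
grasp_force: 0.0
```

Request:
play_rows(series=[[0,0,0,-0.1],[0,0,0,-0.1],[0,0,0,-0.1],[0,0,0,-0.1],[0,0,0,-0.1]])

```text
time_s: 15.45
ee_pos: [0.5546, 0.3334, 0.1283]
ee_rot: [-180.0, -0.0, 35.4]
wrist_force: [0.4, 0.4, 1.3]
opening: 0.0235
grasp_force: 4.2
```

```bash
python3 st.py
```

```text
ee_pos [0.555 0.333 0.128]
ee_rot [-1.79989e+02 -1.60000e-02  3.54150e+01]
wrist_force [0.424 0.444 1.3  ]
ft_torque [ 0.076 -0.018 -0.045]
0.023531813510946503 4.219587060506456 82.3195635834891 -0.07357960144869116
```

Request:
play_rows(series=[[0,0,0,-0.1],[0,0,0,-0.1],[0,0,0,-0.1],[0,0,0,-0.1],[0,0,0,-0.1]])

```text
time_s: 15.95
ee_pos: [0.5544, 0.3334, 0.1284]
ee_rot: [-180.0, -0.0, 64.1]
wrist_force: [-1.8, 1.2, 1.5]
opening: 0.0235
grasp_force: 6.5
```

Request:
play_rows(series=[[0,0,0,-0.1],[0,0,0,-0.1],[0,0,0,-0.1],[0,0,0,-0.1],[0,0,0,-0.1]])

```text
time_s: 16.45
ee_pos: [0.5541, 0.3337, 0.1286]
ee_rot: [-180.0, -0.0, 92.7]
wrist_force: [-3.7, 1.4, 3.2]
opening: 0.0239
grasp_force: 6.0
```

```bash
python3 st.py
python3 - <<'E'
from h import *
f=grab_frame('top');save(f,'mid',(100,175,190,265),6)
E
```

```text
ee_pos [0.554 0.334 0.129]
ee_rot [-1.79961e+02 -4.20000e-02  9.27370e+01]
wrist_force [-3.688  1.423  3.212]
ft_torque [ 0.131  0.453 -0.138]
0.02385810542811443 6.0246844316861825 25.02549519116722 -0.14620577081116262
```

Request:
play_rows(series=[[0,0,0,-0.08],[0,0,0,-0.08],[0,0,0,-0.08],[0,0,0,-0.06],[0,0,0,0]])

```text
time_s: 17.0
ee_pos: [0.5537, 0.3338, 0.1285]
ee_rot: [-179.9, -0.1, 109.7]
wrist_force: [-4.7, 1.8, 2.9]
opening: 0.0233
grasp_force: 2.7
```

```bash
python3 st.py
```

```text
ee_pos [0.554 0.334 0.128]
ee_rot [-1.79922e+02 -6.90000e-02  1.09699e+02]
wrist_force [-4.729  1.78   2.936]
ft_torque [ 0.173  0.76  -0.069]
0.023302336477276836 2.6560759244966903 8.077605452217123 -0.07876181382336468
```

Request:
play_rows(series=[[0,-0.0015,0,0],[0,0,0,-0.05],[0,0,0,-0.05],[0,0,0,-0.05],[0,0,0,0]])

```text
time_s: 17.5
ee_pos: [0.5535, 0.3328, 0.1283]
ee_rot: [179.9, -0.0, 118.2]
wrist_force: [1.6, 2.0, 0.3]
opening: 0.0234
grasp_force: 2.7
```

```bash
python3 st.py;  python3 - <<'E'
from h import *
f=grab_frame('wrist')
save(f,'w1')
E
```

```text
ee_pos [0.553 0.333 0.128]
ee_rot [179.94   -0.    118.237]
wrist_force [1.56  1.952 0.258]
ft_torque [ 0.356 -0.208 -0.09 ]
0.023430831105767706 2.6812829774280544 -0.4940376289411332 -0.24524041516904677
```

View pics/w1.png

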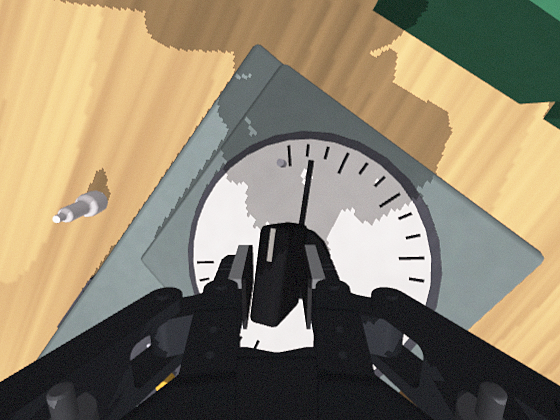

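The wrist view shows the pointer tip at (310,160), the zero tick at (290,155) and the pin at (282,162). About 12° is left, so I'll go on in small steps.

Request:
play_rows(series=[[0,0,0,-0.05],[0,0,0,-0.05],[0,0,0,-0.04],[0,0,0,0]])

```text
time_s: 17.95
ee_pos: [0.5534, 0.3325, 0.1283]
ee_rot: [180.0, 0.0, 126.2]
wrist_force: [0.4, 0.8, 0.3]
opening: 0.0236
grasp_force: 2.2
```

```bash
cat > tip.py <<'E'
from h import *
f=grab_frame('wrist'); c=np.array([.56946,.3276,.105])
n=np.array([-.41618,.07338,.9063]);ux=np.array([.9063*np.cos(np.radians(10)),-.9063*np.sin(np.radians(10)),.4226]);uy=np.cross(n,ux)
c=c+.005*n-.001*ux+.003*uy
# polar unwarp of the dial, cw angle from upslope
th=np.radians(np.arange(-160,-80,.5))
r=np.array([.042,.045,.048,.050])
X=c+r[:,None,None]*(np.cos(th)[None,:,None]*ux-np.sin(th)[None,:,None]*uy)
p=(X-f['position'])@RM(f)@f['K'].T;p=(p[...,:2]/p[...,2:]).astype(np.float32)
g=cv2.remap(f['image'].max(2),p[...,0],p[...,1],1).astype(int)
for i in range(4): 
    k=np.where(g[i]<g[i].min()+25)[0];print(r[i],g[i].min(),np.degrees(th[k]).round(1)[:12])
E
python3 st.py; python3 tip.py
```

```text
ee_pos [0.553 0.333 0.128]
ee_rot [1.79978e+02 2.60000e-02 1.26220e+02]
wrist_force [0.387 0.791 0.261]
ft_torque [ 0.124 -0.243 -0.088]
0.023621633922844585 2.153721779031912 -8.48925439799088 -0.14877526836727722
0.042 17 [-129.  -128.5 -128.  -127.5 -127.  -126.5]
0.045 15 [-129.  -128.5 -128.  -127.5 -127.  -126.5]
0.048 21 [-128.5 -128.  -127.5 -127.  -126.5]
0.05 6 [-128.5 -128.  -127.5 -127.  -126.5]
```

Request:
play_rows(series=[[0,0,0,-0.04],[0,0,0,-0.04],[0,0,0,0],[0,0,0,0]])

```text
time_s: 18.4
ee_pos: [0.5533, 0.3326, 0.1283]
ee_rot: [180.0, 0.0, 130.8]
wrist_force: [0.9, 0.1, -0.6]
opening: 0.0234
grasp_force: 1.9
```

```bash
python3 st.py; python3 tip.py
```

```text
ee_pos [0.553 0.333 0.128]
ee_rot [1.79992e+02 1.70000e-02 1.30770e+02]
wrist_force [ 0.946  0.129 -0.648]
ft_torque [-0.03  -0.291 -0.072]
0.02343683693484013 1.948957729182439 -13.03488229313418 -0.07379730380554803
0.042 15 [-132.  -131.5 -131.  -130.5 -130.  -129.5]
0.045 20 [-132.  -131.5 -131.  -130.5 -130. ]
0.048 20 [-132.  -131.5 -131.  -130.5 -130. ]
0.05 8 [-132.  -131.5 -131.  -130.5 -130. ]
```

Request:
play_rows(series=[[0,0,0,-0.04],[0,0,0,0],[0,0,0,0]])

```text
time_s: 18.75
ee_pos: [0.5532, 0.3327, 0.1284]
ee_rot: [180.0, 0.0, 133.1]
wrist_force: [1.0, -0.5, 0.6]
opening: 0.0235
grasp_force: 1.9
```

```bash
python3 st.py; python3 tip.py
```

```text
ee_pos [0.553 0.333 0.128]
ee_rot [1.79991e+02 4.00000e-03 1.33106e+02]
wrist_force [ 1.034 -0.511  0.578]
ft_torque [ 0.016 -0.184 -0.092]
0.023499703543955523 1.9355648614873644 -15.363331703276511 -0.10381649403299195
0.042 20 [-134.  -133.5 -133.  -132.5 -132.  -131.5 -131. ]
0.045 15 [-134.  -133.5 -133.  -132.5 -132.  -131.5 -131. ]
0.048 20 [-133.5 -133.  -132.5 -132.  -131.5]
0.05 14 [-133.5 -133.  -132.5 -132.  -131.5]
```

Pointer at −132.7° and still moving freely.

Request:
play_rows(series=[[0,0,0,-0.04],[0,0,0,0],[0,0,0,0]])

```text
time_s: 19.1
ee_pos: [0.5532, 0.3327, 0.1284]
ee_rot: [180.0, 0.0, 135.4]
wrist_force: [1.7, 0.2, 1.1]
opening: 0.0237
grasp_force: 1.9
```

```bash
python3 st.py; python3 tip.py
```

```text
ee_pos [0.553 0.333 0.128]
ee_rot [179.994   0.    135.408]
wrist_force [1.718 0.192 1.147]
ft_torque [ 0.025 -0.138 -0.062]
0.023670458616808693 1.9098297072923742 -17.662141521114858 -0.0768378312224552
0.042 15 [-135.5 -135.  -134.5 -134.  -133.5 -133. ]
0.045 17 [-135.5 -135.  -134.5 -134.  -133.5 -133. ]
0.048 19 [-135.5 -135.  -134.5 -134.  -133.5 -133. ]
0.05 17 [-135.5 -135.  -134.5 -134.  -133.5]
```

Request:
play_rows(series=[[0,0,0,-0.03],[0,0,0,0],[0,0,0,0]])

```text
time_s: 19.45
ee_pos: [0.5532, 0.3327, 0.1284]
ee_rot: [180.0, -0.0, 137.2]
wrist_force: [1.0, -0.4, 0.9]
opening: 0.0233
grasp_force: 2.7
```

```bash
python3 st.py; python3 tip.py
```

```text
ee_pos [0.553 0.333 0.128]
ee_rot [ 1.79992e+02 -1.00000e-03  1.37196e+02]
wrist_force [ 1.014 -0.391  0.906]
ft_torque [-0.016 -0.199 -0.051]
0.023294045791362118 2.662605205841828 -19.45159604286245 -0.053913224901174596
0.042 21 [-135.5 -135.  -134.5 -134.  -133.5 -133. ]
0.045 19 [-135.5 -135.  -134.5 -134.  -133.5 -133. ]
0.048 19 [-135.5 -135.  -134.5 -134.  -133.5 -133. ]
0.05 19 [-135.5 -135.  -134.5 -134.  -133.5]
```

The pointer did not move on that last step and the finger force rose, so it looks to be at the stop. One more small step will confirm it.

Request:
play_rows(series=[[0,0,0,-0.03],[0,0,0,0],[0,0,0,0]])

```text
time_s: 19.8
ee_pos: [0.5532, 0.3328, 0.1284]
ee_rot: [180.0, -0.0, 138.9]
wrist_force: [0.5, 0.0, 1.9]
opening: 0.0238
grasp_force: 3.6
```

```bash
python3 st.py; python3 tip.py
```

```text
ee_pos [0.553 0.333 0.128]
ee_rot [ 1.79988e+02 -4.00000e-03  1.38930e+02]
wrist_force [0.504 0.026 1.881]
ft_torque [ 0.012 -0.099 -0.043]
0.023780951106850273 3.609886142949108 -21.182178923218316 -0.051028414246712034
0.042 15 [-135.5 -135.  -134.5 -134.  -133.5 -133. ]
0.045 19 [-135.5 -135.  -134.5 -134.  -133.5 -133. ]
0.048 23 [-135.5 -135.  -134.5 -134.  -133.5 -133. ]
0.05 19 [-135.5 -135.  -134.5 -134.  -133.5 -133. ]
```

The pointer is on its stop and the spring is just starting to wind. I'll back off within the slack, open and rise.

Request:
play_rows(series=[[0,0,0,0.05],[0,0,0,0.05],[0,0,0,0.05],[0,0,0,0]])

```text
time_s: 20.25
ee_pos: [0.553, 0.3328, 0.128]
ee_rot: [-180.0, -0.0, 130.3]
wrist_force: [0.6, 0.6, 0.7]
opening: 0.0233
grasp_force: 0.4
```

Request:
play_rows(series=[[0,0,0,0],[0,0,0,0],[0,0,0,0],[0,0,-0.01,0],[0,0,-0.02,0],[0,0,-0.03,0],[0,0,-0.03,0],[0,0,-0.03,0],[0,0,0,0],[0,0,0,0]], hand=-0.06)

```text
time_s: 21.25
ee_pos: [0.5534, 0.3328, 0.2497]
ee_rot: [179.9, 0.0, 130.3]
wrist_force: [1.1, 0.9, -0.7]
opening: 0.0401
grasp_force: 0.0
```

```bash
python3 st.py; python3 tip.py; python3 -c "
from h import *
save(grab_frame('wrist'),'end')"
```

```text
ee_pos [0.553 0.333 0.25 ]
ee_rot [1.79869e+02 2.60000e-02 1.30348e+02]
wrist_force [ 1.145  0.95  -0.65 ]
ft_torque [-0.018 -0.022  0.041]
0.04014725589840154 0.0 -12.600820714578882 0.043305725056101405
0.042 12 [-135.5 -135.  -134.5 -134.  -133.5]
0.045 10 [-135.  -134.5 -134. ]
0.048 17 [-135.5 -135.  -134.5 -134.  -133.5]
0.05 15 [-135.  -134.5 -134.  -133.5]
```

View pics/end.png

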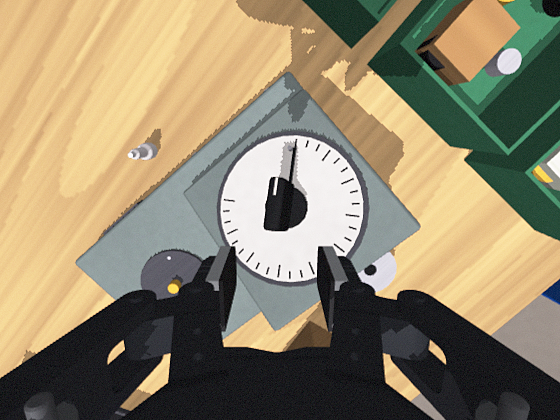

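The pointer lies on the zero tick against the pin at about (294,145), the turntable is empty, the plug still stands, and the gripper is clear.

```bash
python3 -c "
from workcell import finish_job
print(finish_job())"
```

```text
the job is handed in; nothing more can be done
None
```

The failed pulley is in the reject crate, the peak pointer rests on its zero stop with the knob let go, and I handed the job in at about 21 s with the gripper clear of everything.

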